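# Stack the pivot post on the science bench

## Task

Finish the pivot post for the class's balance-beam experiment: its spacer is already on the upright rod. Thread the flat ring washer onto the rod so that it lies flat on the spacer, then thread the flanged bushing on top of it, flange down. The solid disc without a hole and the short plain sleeve lying nearby are not needed.

Things in the scene. Friction and masses are not known exactly. Their poses are not given: they have to be found in the camera images.
- stand: The pivot stand, fixed to the bench: a round grey base, 110 mm diameter and 15 mm high, with a bright steel rod standing upright at its centre. Rod 12 mm diameter, its tip 87 mm above the bench; the last 8 mm taper to a blunt 4 mm point. Origin: centre of the base's underside, on the bench; z up along the rod's axis.
- spacer: The spacer: a loose thick-walled steel sleeve already on the rod, resting on the base. Outside diameter 44 mm, hole 18 mm, 22 mm high, so its top is 37 mm above the bench. Origin: centre of its underside; z up along its axis.
- washer: The washer: a flat steel ring lying on the bench, outside diameter 54 mm, hole 30 mm, 12 mm thick, about 0.15 kg. (A solid disc of the same outside size, without a hole, also lies there: not this one.) Origin: centre of its underside; z up along its axis. Grip it across the outside. Seated on the spacer its underside is 37 mm above the bench.
- bushing: The flanged bushing: a steel tube standing on its flange, 30 mm high in all. Flange 50 mm diameter, 7 mm high; tube 38 mm outside, hole 28 mm right through, about 0.12 kg. (A plain sleeve, 32 mm diameter, 30 mm high, no flange: not this one.) Origin: centre of its underside; z up along its axis. Grip it across the tube. Seated on the washer its underside is 49 mm above the bench.
Mind the look-alikes: they are no part of the job. What is shaped like the washer but orange is not meant.

How it is judged:
By the outcome, as a careful person would: the job done as asked, in the order asked, and still so for the second after the job is handed in, with the robot touching nothing.
It also fails if it takes over 54 s, if anything falls off the work surface, if the arm or the gripper's body presses on something with over 40 N, if the wrist force passes 120 N, or if a joint passes its speed limit or range.

## Robot

A 6-joint arm with a two-finger parallel gripper is mounted at the origin on the work surface. World frame = base frame: x ahead of the robot, y to its left, z up, the work surface at z = 0. Lengths are in m, angles in rad, forces in N, time in s.
With the tool pointing down it reaches from about 0.35 to 0.85 m from the base axis. Payload 8.1 kg.
Tool frame: the origin (TCP) lies midway between the tips of the shut fingers; the grasp point (between the pads) lies 19 mm behind it (robot.grip_point_offset is the distance from the TCP to the grasp point, in m); z points along the fingers, y is the line along which they close (so a half turn about z gives the same grasp; the last joint's range is limited). The gripper opens to 93 mm and grips with 3 to 60 N. Pads are 15 mm wide; open, the fingers measure 128 mm over their backs; the gripper's body (75 mm by 188 mm) begins 65 mm behind the grasp point.
Start: joints at [-1.251, 0.13, 1.488, -0, 1.523, -0.085], TCP at [0.236, -0.552, 0.219] pointing down, gripper open.
Joint ranges: [-2.96, 2.96], [-0.89, 2.26], [0.02, 2.5], [-1.34, 4.48], [0, 2.73], [-2.66, 2.66]. Speed limits (rad/s): [2.39, 2.39, 2.79, 3.14, 3.14, 3.14].

## Interface

Orientations are given as a rotation vector (axis times angle).
In Python, from plant import robot, read_camera, job gives the robot as it stands.
- The arm moves only by the shell command python3 -m inch 'ROWS' [FORCE]. ROWS is JSON, one flat list of numbers, 5 for each row, row after row: the shift along the world's x, y, z in mm, then the turn about the world's z in degrees, then the opening in per cent of the stroke, from 0 (shut) to 100 (fully open). In form: [dx, dy, dz, yaw, hand, dx, dy, dz, yaw, hand, ...]. A call has 1 to 10 rows; each row is the pose to reach, as a shift and turn from the pose commanded when the call began; what a row does not reach only later rows make up. A row lasts 1/12 s, in which the tool goes at most 41.7 mm and 7.16 degrees, less where a joint would pass 70% of its speed; a pose out of reach is approached as far as the arm can. A call with a gripper value outside its range is refused whole. The fingers move at their own pace and stop on an object; FORCE is the grip in N (left out, the last holds). Time passes only in rows, so rows that repeat a pose let the fingers close. It gives the time, the measured TCP pose, the force, the opening and the grip force at its end, in the units of the state.
- robot.read_state(): the state, without advancing time (a new reading comes with each control period).
- read_camera(name): name is "side" or "top"; returns a dict with "image" (400x640x3 uint8, blue, green, red), "K" (3x3 intrinsics, pixels), "extrinsics" (4x4, takes a point from world to camera coordinates). Camera axes: x right, y down, z forward; pixel columns grow to the right and rows downward; lengths in m; the calibration is good to about 2 mm. A picture is of the moment at which its call begins. There is no depth.
- job.close_job(): hands the job in; it is judged then, once.
The state is a dict: "t": time; "q": joint angles; "dq": joint speeds; "joint_torque": joint torques, N m; "tool_pos": TCP position; "orientation": TCP orientation; "force": force on the tool from outside, world axes, zero at the start; "wrist_torque": the same for the moment, N m; "opening": finger opening in m; "gripper_force": force on a finger pad.
Only numpy, scipy, OpenCV 4.12 (cv2) and the standard library are available. Lean on these libraries where they do the work, as an engineer would, in place of code of your own. Each camera call takes 0.05 s, during which the arm holds its last target. There are 200 camera calls.

## Working session

There is one attempt and no reset: what is moved stays moved. The work goes in short steps, Python scripts to look and compute and a shell command to move; the robot and the scene stay as the last step left them, time stands still between calls to the robot, and variables do not carry over. Pictures are saved under pics/ and viewed, at most 10 in all, crops included, and the job is handed in when it is done.

```bash
mkdir -p pics
cat > h.py <<'E'
import numpy as np,cv2
from plant import robot,read_camera,job
def snap(n,f):
    c=read_camera(n); cv2.imwrite('pics/'+f,c['image']); np.savez(''+n+'.npz',K=c['K'],E=c['extrinsics'],I=c['image']); return c
def ray(n,u,v,z):
    d=np.load(''+n+'.npz');K,E=d['K'],d['E']
    r=E[:3,:3].T@np.linalg.solve(K,[u,v,1]);o=-E[:3,:3].T@E[:3,3]
    return o+r*(z-o[2])/r[2]
def proj(n,p):
    d=np.load(''+n+'.npz');K,E=d['K'],d['E']
    x=K@(E[:3,:3]@np.array(p)+E[:3,3]);return x[:2]/x[2]
E
python3 - <<'E'
from h import *
for n in('top','side'):
    c=snap(n,n+'0.png');E=c['extrinsics'];print(n,-E[:3,:3].T@E[:3,3],E[2,:3],c['K'][0,0])
print(robot.read_state())
E
```

```text
top [0.3489012  0.00154958 0.76251076] [ 1.98738144e-01  3.27117943e-04 -9.80052572e-01] 379.4248208273161
side [ 0.39688916 -0.77250007  0.64078765] [ 0.13124543  0.77938953 -0.61263905] 439.45994020030406
{'t': 0.1, 'q': array([-1.25140897e+00,  1.31062677e-01,  1.48915462e+00, -4.55165821e-06,
        1.52302099e+00, -8.54155921e-02]), 'dq': array([-0.00020924, -0.0009505 , -0.00183526, -0.00058135,  0.00021181,
       -0.0006819 ]), 'joint_torque': array([ 1.87514983e-03, -5.61342824e+01, -4.93094337e+01,  7.70476414e-02,
        2.90870114e-02, -7.86527903e-05]), 'tool_pos': array([ 0.23615133, -0.55101491,  0.21771473]), 'orientation': array([-3.07586164e+00, -6.31202271e-01,  3.08647199e-04]), 'force': array([-0.06207159,  0.035114  , -0.17534807]), 'wrist_torque': array([-0.02094385, -0.04460079,  0.03419221]), 'gripper_force': 0.0, 'opening': 0.0931400622684936}
```

View pics/top0.png

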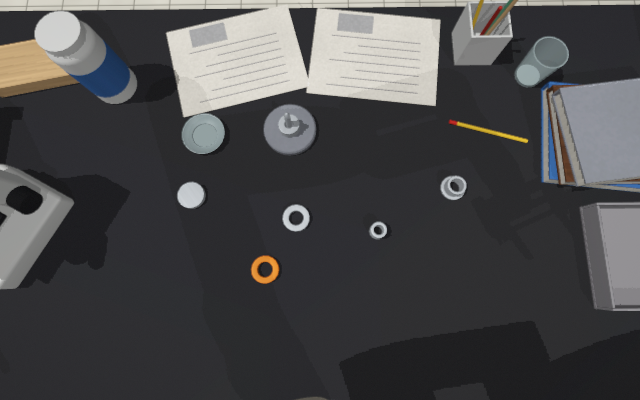

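View pics/side0.png

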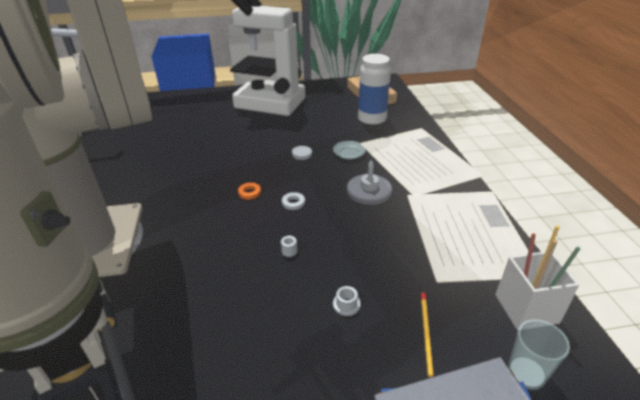

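The top view shows the stand at about (290,130), washer (296,218), bushing (453,188), disc (191,195), sleeve (378,230) and orange ring (265,269). The side view agrees: washer (293,201), stand (370,187), bushing (347,300). Next I'll look at enlarged crops.

Run:
```python
from h import *
T=np.load('top.npz')['I'];S=np.load('side.npz')['I']
def cr(I,u,v):return cv2.resize(I[v-30:v+30,u-30:u+30],(264,264),interpolation=cv2.INTER_CUBIC)
cv2.imwrite('pics/cr0.png',np.vstack([np.hstack([cr(T,290,130),cr(T,296,218),cr(T,453,188)]),np.hstack([cr(S,370,180),cr(S,293,201),cr(S,347,300)])]))
```

```text
(no output)
```

View pics/cr0.png

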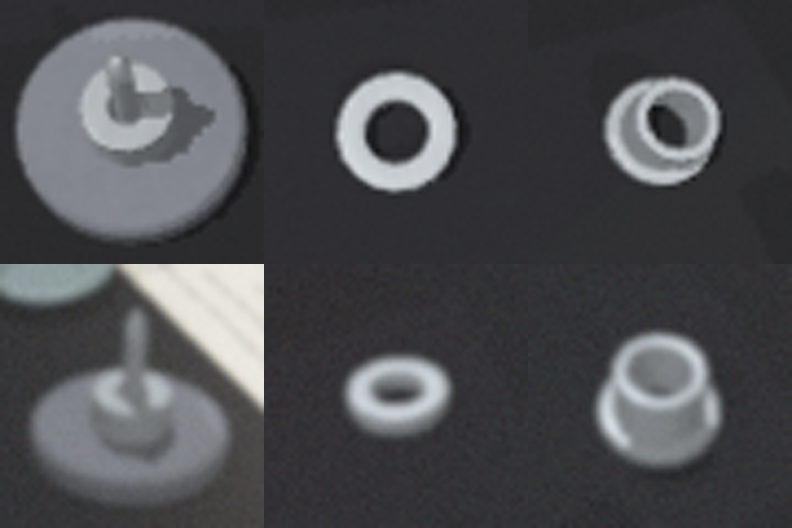

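Run:
```python
from h import *
np.set_printoptions(precision=4,suppress=True)
for n,c,u,v,z in [('base','top',289.8,128.4,.015),('tip','top',286.8,113.2,.087),('spacer','top',288.6,124.3,.037),('washer','top',296.2,217.9,.012),('bush','top',457.3,185.3,.030),
 ('tip','side',370.9,160.3,.087),('washer','side',293.5,199.2,.012),('bush','side',347.2,294.2,.030)]: print(n,c,ray(c,u,v,z))
from scipy.spatial.transform import Rotation as R
s=robot.read_state();print(R.from_rotvec(s['orientation']).as_matrix())
```

```text
base top [0.6501 0.0704 0.015 ]
tip top [0.6519 0.0697 0.087 ]
spacer top [0.6501 0.0709 0.037 ]
washer top [0.4617 0.0563 0.012 ]
bush top [ 0.5211 -0.264   0.03  ]
tip side [0.6535 0.0721 0.087 ]
washer side [0.4648 0.0541 0.012 ]
bush side [ 0.5239 -0.2659  0.03  ]
[[ 0.9192  0.3938 -0.0005]
 [ 0.3938 -0.9192  0.0016]
 [ 0.0001 -0.0016 -1.    ]]
```

Stand is at about (651,70) mm, the washer at (463,55.5) and the bushing at (522,-265). First I'll move above the washer.

```bash
python3 -m inch '[18,39,0,0,100,32,77,0,0,100,46,115,0,0,100,60,153,0,0,100,74,191,0,0,100,88,229,0,0,100,102,267,0,0,100,116,305,0,0,100,130,343,0,0,100,144,380,0,0,100]' 30; python3 -m inch '[14,38,0,0,100,28,76,0,0,100,42,114,-10,0,100,56,150,-25,0,100,66,180,-50,0,100,76,205,-75,0,100,82,220,-95,0,100,83,226,-110,0,100,83,226,-118,0,100,83,226,-118,0,100]'
```

```text
t: 0.93
tool_pos: [0.3803, -0.1695, 0.2184]
orientation: [-3.077, -0.631, 0.0]
force: [0.6, -0.6, -0.4]
opening: 0.0932
gripper_force: 0.0
t: 1.77
tool_pos: [0.4613, 0.0546, 0.0982]
orientation: [-3.076, -0.633, 0.007]
force: [-0.5, -0.9, 0.6]
opening: 0.0928
gripper_force: 0.0
```

```bash
python3 -m inch '[0,1,-30,0,100,0,1,-60,0,100,0,1,-80,0,100,0,1,-90,0,100,0,1,-95,0,100,0,1,-96,0,100,0,1,-96,0,100]'
python3 - <<'E'
from h import *
np.set_printoptions(precision=4,suppress=True)
s=robot.read_state();print(s['tool_pos'],s['force'])
a=snap('top','a.png')['image'];b=snap('side','b.png')['image']
p=proj('top',s['tool_pos']).astype(int);q=proj('side',s['tool_pos']).astype(int);print(p,q)
f=lambda I,c:cv2.resize(I[c[1]-50:c[1]+50,c[0]-50:c[0]+50],(400,400),interpolation=cv2.INTER_CUBIC)
cv2.imwrite('pics/cr1.png',np.hstack([f(a,p),f(b,q)]))
E
```

```text
t: 2.35
tool_pos: [0.4644, 0.0551, 0.0059]
orientation: [3.077, 0.631, 0.003]
force: [1.1, 0.1, -0.2]
opening: 0.0932
gripper_force: 0.0
[0.4644 0.0551 0.0059] [ 1.0651  0.0539 -0.1708]
[297 217] [293 200]
```

View pics/cr1.png

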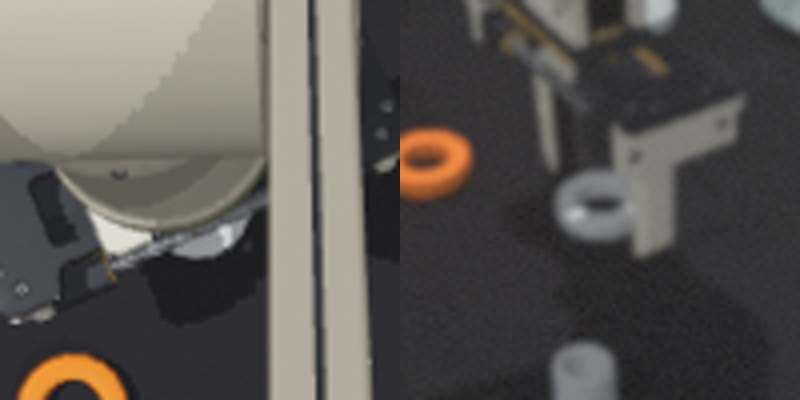

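The right-hand crop shows the washer (around crop pixel 600,205) between the two fingers. I'll close, then lift.

```bash
python3 -m inch '[0,0,-1,0,50,0,0,-1,0,40,0,0,-1,0,40,0,0,-1,0,40,0,0,-1,0,40,0,0,-1,0,40,0,0,-1,0,40,0,0,-1,0,40]' 35
```

```text
t: 3.12
tool_pos: [0.4633, 0.0556, 0.0036]
orientation: [-3.077, -0.632, 0.0]
force: [-0.3, 0.5, 0.5]
opening: 0.0534
gripper_force: 35.0
```

```bash
python3 -m inch '[0,0,20,0,40,0,0,50,0,40,0,0,80,0,40,5,0,105,0,40,20,2,115,0,40,45,4,115,0,40,75,6,115,0,40,105,9,115,0,40,130,11,115,0,40,140,12,115,0,40]'; python3 -m inch '[15,1,0,0,40,30,2,0,0,40,40,3,0,0,40,46,3,0,0,40,48,3,0,0,40,48,3,0,0,40,48,3,0,0,40]';  python3 - <<'E'
from h import *
np.set_printoptions(precision=4,suppress=True)
s=robot.read_state();print(s['tool_pos'])
a=snap('top','a2.png')['image'];b=snap('side','b2.png')['image']
p=proj('top',[.651,.07,.08]).astype(int);q=proj('side',[.651,.07,.08]).astype(int);print(p,q)
f=lambda I,c:cv2.resize(I[c[1]-50:c[1]+50,c[0]-50:c[0]+50],(400,400),interpolation=cv2.INTER_CUBIC)
cv2.imwrite('pics/cr2.png',np.hstack([f(a,p),f(b,q)]))
E
```

```text
t: 3.95
tool_pos: [0.6057, 0.0675, 0.1181]
orientation: [3.077, 0.631, 0.001]
force: [0.2, 0.0, -1.3]
opening: 0.0529
gripper_force: 35.0
t: 4.53
tool_pos: [0.6507, 0.0704, 0.1183]
orientation: [-3.077, -0.631, 0.001]
force: [0.1, 0.6, -2.3]
opening: 0.053
gripper_force: 35.0
[0.6507 0.0704 0.1183]
[286 115] [369 163]
```

View pics/cr2.png

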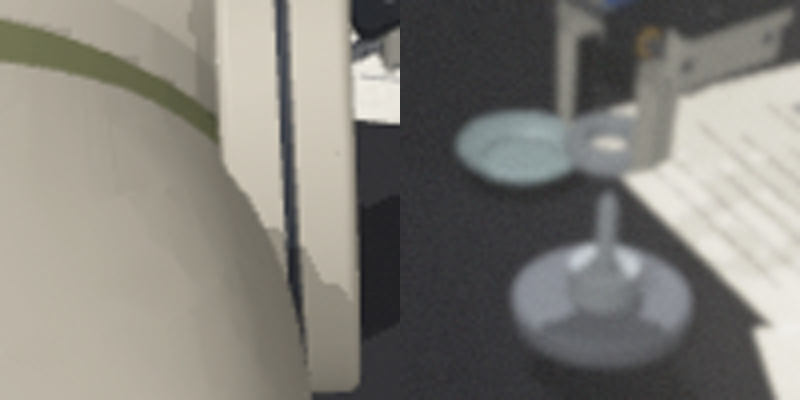

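The washer's hole (crop 606,143) is in line with the rod tip (crop 608,195), so I'll lower it.

```bash
python3 -m inch '[0,0,-15,0,40,0,0,-30,0,40,0,0,-45,0,40,0,0,-58,0,40,0,0,-68,0,40,0,0,-73,0,40,0,0,-76,0,40,0,0,-77,0,40,0,0,-77,0,40]'
```

```text
t: 5.38
tool_pos: [0.6517, 0.0705, 0.0421]
orientation: [3.077, 0.631, 0.001]
force: [0.3, 0.7, -2.1]
opening: 0.0531
gripper_force: 35.0
```

```bash
python3 -m inch '[0,0,-0.5,0,40,0,0,-1,0,40,0,0,-1,0,40,0,0,-1,0,40]'
```

```text
t: 5.72
tool_pos: [0.6516, 0.0705, 0.041]
orientation: [3.077, 0.631, 0.001]
force: [-0.4, 0.7, -1.6]
opening: 0.0531
gripper_force: 35.0
```

```bash
python3 -m inch '[0,0,-0.5,0,40,0,0,-0.5,0,65,0,0,-0.5,0,80,0,0,-0.5,0,95,0,0,-0.5,0,95,0,0,-0.5,0,95,0,0,10,0,95,0,0,30,0,95,0,0,60,0,95,0,0,95,0,95]'; python3 -m inch '[-5,-20,10,0,100,-15,-50,10,0,100,-30,-85,10,0,100,-45,-120,10,0,100,-60,-155,10,0,100,-75,-190,10,0,100,-90,-225,10,0,100,-105,-260,10,0,100,-115,-290,10,0,100,-122,-312,10,0,100]'; python3 -m inch '[-5,-15,-10,0,100,-7,-23,-30,0,100,-7,-24,-50,0,100,-7,-24,-50,0,100,-7,-24,-50,0,100]'
python3 - <<'E'
from h import *
b=snap('side','b3.png')['image'];a=snap('top','a3.png')['image']
f=lambda I,c:cv2.resize(I[c[1]-50:c[1]+50,c[0]-50:c[0]+50],(400,400),interpolation=cv2.INTER_CUBIC)
cv2.imwrite('pics/cr3.png',np.vstack([np.hstack([f(b,(370,175)),f(a,(290,125))])]))
cv2.imwrite('pics/cr4.png',f(b,(347,290)))
E
```

```text
t: 6.55
tool_pos: [0.6497, 0.0704, 0.1351]
orientation: [-3.077, -0.631, 0.006]
force: [0.3, -0.3, 0.5]
opening: 0.0884
gripper_force: 0.0
t: 7.38
tool_pos: [0.5281, -0.2442, 0.1468]
orientation: [3.077, 0.629, 0.001]
force: [0.1, 0.8, 0.5]
opening: 0.0929
gripper_force: 0.0
t: 7.8
tool_pos: [0.5214, -0.2651, 0.0952]
orientation: [-3.076, -0.631, 0.003]
force: [-0.3, 1.1, 0.3]
opening: 0.0926
gripper_force: 0.0
```

View pics/cr3.png

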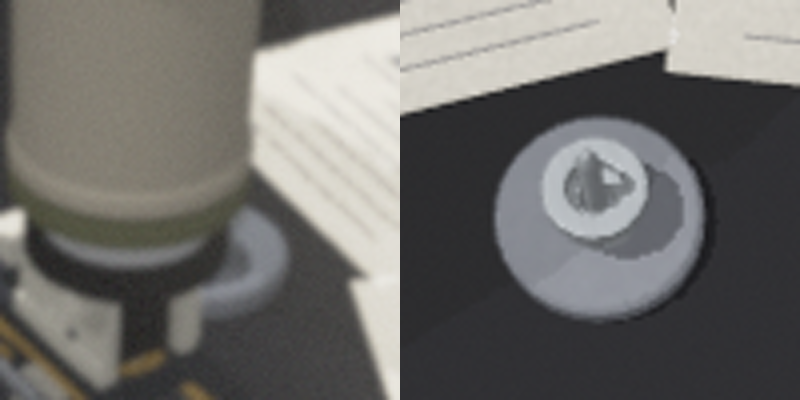

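View pics/cr4.png

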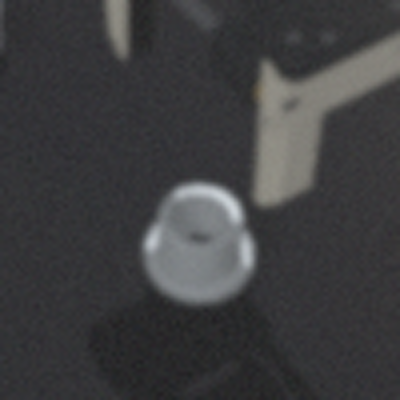

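The washer lies concentric on the spacer (right crop, 595,187), and the fingers straddle the bushing. I'll descend and grip the tube.

```bash
python3 -m inch '[0,0,-25,0,100,0,0,-50,0,100,0,0,-70,0,100,0,0,-80,0,100,0,0,-84,0,100,0,0,-84,0,100,0,0,-84,0,100]'; python3 -m inch '[0,0,0,0,45,0,0,0,0,25,0,0,0,0,25,0,0,0,0,25,0,0,0,0,25,0,0,0,0,25,0,0,0,0,25,0,0,0,0,25,0,0,0,0,25]' 35
```

```text
t: 8.48
tool_pos: [0.5235, -0.266, 0.0133]
orientation: [3.076, 0.632, 0.002]
force: [-0.0, 0.3, 0.2]
opening: 0.0931
gripper_force: 0.0
t: 9.23
tool_pos: [0.5222, -0.2654, 0.0115]
orientation: [-3.077, -0.631, 0.0]
force: [0.1, -0.1, -0.4]
opening: 0.0379
gripper_force: 28.3
```

```bash
python3 -m inch '[0,0,20,0,25,0,0,50,0,25,0,0,85,0,25,5,10,110,0,25,15,35,120,0,25,27,70,120,0,25,40,105,120,0,25,53,140,120,0,25,66,175,120,0,25,79,208,120,0,25]'; python3 -m inch '[13,35,0,0,25,26,70,0,0,25,37,98,0,0,25,44,115,0,0,25,48,124,0,0,25,50,128,0,0,25,50,128,0,0,25,50,128,0,0,25]';  python3 - <<'E'
from h import *
b=snap('side','b5.png')['image']
c=(369,163)
cv2.imwrite('pics/cr5.png',cv2.resize(b[c[1]-50:c[1]+50,c[0]-50:c[0]+50],(400,400),interpolation=cv2.INTER_CUBIC))
E
```

```text
t: 10.07
tool_pos: [0.6015, -0.0555, 0.1315]
orientation: [-3.077, -0.631, 0.0]
force: [0.2, -0.0, -1.4]
opening: 0.0372
gripper_force: 35.0
t: 10.73
tool_pos: [0.651, 0.0694, 0.1314]
orientation: [3.077, 0.63, -0.001]
force: [0.1, 0.7, -1.1]
opening: 0.0371
gripper_force: 35.0
```

View pics/cr5.png

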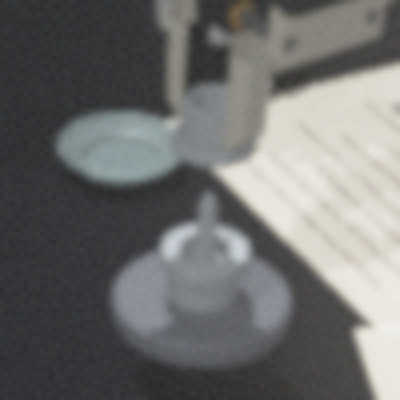

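The bushing (centre about crop 214,125) hangs about 3 mm right of the rod (208,200). I'll trim by -2 mm in x and lower it.

```bash
python3 -m inch '[-2,1,0,0,25,-2,1,-15,0,25,-2,1,-30,0,25,-2,1,-45,0,25,-2,1,-56,0,25,-2,1,-63,0,25,-2,1,-67,0,25,-2,1,-69,0,25,-2,1,-69.5,0,25,-2,1,-69.5,0,25]'; python3 -m inch '[0,0,-0.4,0,25,0,0,-0.8,0,25,0,0,-0.8,0,25,0,0,-0.8,0,25]'
```

```text
t: 11.62
tool_pos: [0.6498, 0.0715, 0.0629]
orientation: [3.077, 0.631, 0.002]
force: [-0.6, -0.4, -0.3]
opening: 0.0371
gripper_force: 35.0
t: 11.95
tool_pos: [0.6495, 0.0715, 0.0616]
orientation: [3.077, 0.632, 0.001]
force: [-0.3, 0.2, -0.6]
opening: 0.0372
gripper_force: 35.0
```

```bash
python3 -m inch '[0,0,-0.5,0,25,0,0,-1,0,25,0,0,-1,0,25]'; python3 -m inch '[0,0,0,0,45,0,0,0,0,65,0,0,0,0,85,0,0,0,0,95,0,0,0,0,95,0,0,0,0,95,0,0,20,0,95,0,0,45,0,95,0,0,75,0,95,0,0,105,0,95]'; python3 -m inch '[-10,-35,0,0,95,-20,-70,0,0,95,-35,-110,0,0,95,-50,-150,0,0,95,-65,-190,0,0,95,-80,-230,0,0,95,-100,-265,0,0,95,-130,-290,0,0,95,-160,-310,0,0,95,-190,-330,0,0,95]'; python3 -m inch '[-30,-25,0,0,95,-60,-50,0,0,95,-60,-50,0,0,95,-60,-50,0,0,95]'
python3 - <<'E'
from h import *
b=snap('side','b6.png')['image'];a=snap('top','a6.png')['image']
f=lambda I,c:cv2.resize(I[c[1]-50:c[1]+50,c[0]-50:c[0]+50],(400,400),interpolation=cv2.INTER_CUBIC)
cv2.imwrite('pics/cr6.png',np.hstack([f(b,(370,175)),f(a,(290,125))]))
E
```

```text
t: 12.2
tool_pos: [0.6495, 0.0715, 0.0606]
orientation: [3.077, 0.632, 0.001]
force: [-0.1, 0.2, -0.2]
opening: 0.0373
gripper_force: 35.0
t: 13.03
tool_pos: [0.6486, 0.0715, 0.1657]
orientation: [-3.077, -0.632, 0.003]
force: [-0.2, -0.0, 0.8]
opening: 0.0883
gripper_force: 0.0
t: 13.87
tool_pos: [0.4577, -0.2598, 0.1653]
orientation: [3.078, 0.63, 0.0]
force: [-0.6, -1.2, 0.5]
opening: 0.0884
gripper_force: 0.0
t: 14.2
tool_pos: [0.3981, -0.3098, 0.1656]
orientation: [3.078, 0.625, 0.001]
force: [0.8, 0.2, 0.5]
opening: 0.0886
gripper_force: 0.0
```

View pics/cr6.png

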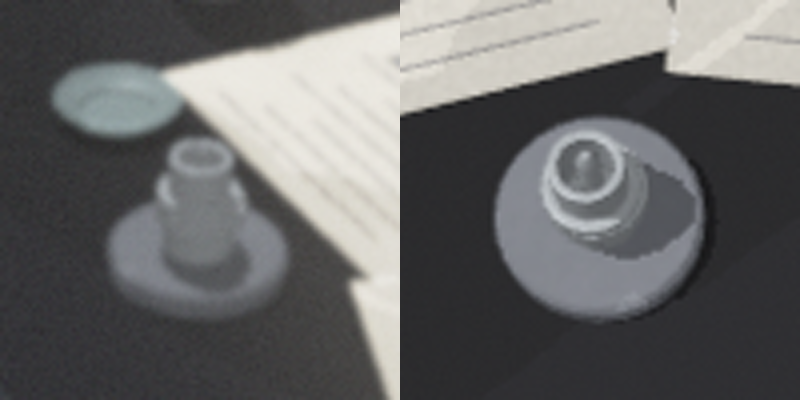

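The bushing stands upright, flange down, on the washer (side crop 202,155), with the rod inside its bore (top crop 585,165). The robot is well clear, so I'll hand in.

```bash
python3 -c "
from plant import job
print(job.close_job())"
```

```text
the job is handed in; nothing more can be done
None
```

The washer lies flat on the spacer and the bushing stands flange down on top of it, as the last pictures show; I handed the job in at about 14 s with the arm well clear, but no verdict came back.

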